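# Start the crank bolt of the grooming-arm stand

## Robot

A 6-joint arm with a two-finger parallel gripper is mounted at the origin on the work surface. World frame = base frame: x ahead of the robot, y to its left, z up, the work surface at z = 0. Lengths are in m, angles in rad, forces in N, time in s.
With the tool pointing down it reaches from about 0.4 to 0.925 m from the base axis. Payload 3.4 kg.
Tool frame: the origin (TCP) lies midway between the tips of the shut fingers; the grasp point (between the pads) lies 19 mm behind it; x points along the fingers, y is the direction in which the jaws open and shut, and the axes are right-handed (so a half turn about x gives the same grasp; the last joint's range is limited). The gripper opens to 85 mm and grips with 20 to 120 N. Pads are 22 mm wide; open, the fingers measure 114 mm over their backs; the gripper's body (76 mm by 85 mm) begins 54 mm behind the grasp point. The pads swing forward as they close: fully open they stand 13 mm farther back than shut.
Start: joints at [1.276, 0.307, 1.506, -0, 1.328, -0.073], TCP at [0.126, 0.561, 0.231] pointing down, gripper open.
Joint ranges: [-3.12, 3.12], [-1.05, 2.28], [0.14, 2.33], [-1.42, 4.57], [0.1, 2.73], [-2.68, 2.68]. Speed limits (rad/s): [2.57, 2.57, 3.14, 3.14, 3.14, 3.14].

## Interface

Orientations are given as a rotation vector (axis times angle).
In Python, from workcell import env gives the robot as it stands. Calls block until the motion is done:
- env.move_ptp(position, orientation): joint-space move of the TCP to a pose.
- env.movel(position, frame=None, velocity=0.15, force_limit=None): straight line of the TCP; frame=None keeps the orientation; velocity is the mean speed in m/s. With force_limit (N) it stops when the force on the tool has changed by that much, and returns True; else False.
- env.move_joints(angles): joint-space move.
- env.move_gripper(opening, force=None): finger opening in m; force is the grip in N (None keeps the last); returns when the fingers have stopped.
- env.hold(seconds).
- env.inverse_kinematics(position, orientation): joint angles nearest the present ones, or None.
- env.get_obs(): the state.
- env.grab_frame(name): name is "side" or "top"; returns (picture, depth): 480x640x3 uint8, red, green, blue; 480x640 float32, m along the optical axis (not along the pixel's ray), 0 where there is no reading.
- env.camera_info(name): a dict with "fov_y" (degrees; the focal length in pixels is half the picture's height over the tangent of half this angle, whatever the lens; pixels are square), "cx", "cy" (the principal point, pixels), "R" (3x3) and "t" (3): a world point X has camera coordinates R X + t. Camera axes: x right, y down, z forward; pixel columns grow to the right and rows downward; lengths in m; the calibration is good to about 2 mm. A picture is of the moment at which its call begins. camera_info takes no time and is no camera call.
A pose or a line that the arm cannot do raises env.IKError and nothing moves.
- env.hand_in(): hands the job in, once; it reports no verdict.
Trained networks look in the newest picture that a camera, given by its name, has taken for a name from the list of things; names that differ only in an ending like _2 or _b are one class to them, and where a whole thing is asked for, a point or a joint stands for the part that bears it (a point fixed in the world has none). Each returns a list of dicts, best first, with "conf" (0 to 1); they miss things now and then, are a little off and sometimes report something else, mostly with a low value. They report only what shows in the picture. A call takes as long as a camera call.
- env.look_for(camera, thing): "rect" ([left, top, right, bottom] in pixels, round what is visible of it).
- env.cut_out(camera, thing): "region" (480x640 bool, what is visible of it) and "rect" ([left, top, right, bottom] in pixels, round what is visible of it).
- env.place_of(camera, thing): "xy" ([column, row] in pixels: a listed point, or the origin of a listed thing).
The state is a dict: "time_s": time; "joints": joint angles; "qvel": joint speeds; "joint_efforts": joint torques, N m; "ee_pos": TCP position; "tcp_rot": TCP orientation; "wrist_force": force on the tool from outside, world axes, zero at the start; "wrist_torque": the same for the moment, N m; "gripper_width": finger opening in m.
Only numpy, scipy, OpenCV 4.12 (cv2) and the standard library are available. Lean on these libraries where they do the work, as an engineer would, in place of code of your own. Each camera call takes 0.05 s, during which the arm holds its last target. There are 200 camera calls.

## Task

Take the crank bolt out of the bamboo block and put its shaft down through the neck of the grooming-arm stand until it rests on the thread, with the crank pointing to the stand's front (away from the socket stub). Turn it backward (counter-clockwise from above) until you notice it drop one thread, stop there, then turn it one full turn forward (clockwise) so that it is started but not tight. Finish while holding the bolt firmly in the fingers, started and still; leave the grooming things alone.

Things in the scene. Friction and masses are not known exactly. Their poses are not given: they have to be found in the camera images.
- stand: Fixed stand for a cat-grooming arm. Origin: on the bolt axis, at table height. +x runs to the socket stub; its front is -x, roughly towards the robot. Grey base plate 90 mm wide, 10 high, x -60 to +150 mm; on the axis a round boss 50 mm across up to z = 46 mm with a 44 mm neck above; steel tongue 60 wide, top z = 52, to x = 145; socket stub 36 across at x = 125, top z = 82 mm.
- neck (a point): Centre of the neck's mouth, 66 mm above the table, on the stand's axis. Bore 28 mm across, 20 mm deep; below it, hidden in the boss, a single right-hand thread (pitch 8 mm) takes the bolt's lug and leaves a hole of about 18 mm for its 16 mm core. The thread's start lies 75 to 150 degrees counter-clockwise (from above) of the stand's front, differing each time.
- bolt: Loose upright steel crank bolt, 0.21 to 0.31 kg. Origin: its tip, at the bottom; z up its axis; crank along its own -x. Taper 9 to 16 mm across z 0-6, core 16 to z 26, shaft 25 across z 30-56, shoulder disc 40 across z 56-60, square head 24 x 24 (sides along x, y) z 60-92, crank arm 16 wide, z 60-68, to x = -64. It starts in the block, shoulder on the block's top, origin 6 mm above the table.
- lug (a point): The bolt's thread start: a 4 mm high lug on the shaft under the crank (-x side), 12 mm above the tip, reaching 12.5 mm from the axis. On the thread with crank to the front the bolt's origin is 26 to 29 mm above the table; turning backward lifts it 8 mm a turn to 30 mm, then its own weight drops it to 22 mm if it is free to fall; turning forward lowers it 8 mm a turn (14 mm after one turn).
- head (a point): Centre of the top face of the bolt's square head, 92 mm above the bolt's origin, on its axis; axes as the bolt's. The head can be gripped from above across its sides that run along x, beside the crank arm.
- crank_pin (a point): Foot of the crank pin, at the arm's top face: 55 mm from the bolt's axis along the bolt's -x, 68 mm above the bolt's origin. The pin is 8 mm across and ends in a 14 mm cap, its top 120 mm above the bolt's origin.
- grip (a point): Centre of the black sleeve on the crank pin (20 mm across, 28 mm tall). The sleeve spins freely on the pin and slides freely up it by 18 mm: gripped and raised some 6 mm it leaves the bolt free to rise and drop while it is being cranked. Its yaw means nothing.
- sleeve (a joint): How far the sleeve is slid up the pin (m): 0 resting on the crank arm, 0.018 against the cap. With the sleeve held at a constant height it grows by 8 mm when the bolt drops, and by 8 mm per turn forward unless the gripper follows down.
- block: Fixed bamboo block 75 x 75 x 62 mm with a plain hole of 29 mm through it, in which the bolt is parked. Origin: centre of its underside.
- canister: Bystander: closed mint flip-top canister 74 mm across, 104 mm tall; origin: centre of its underside.
- comb: Bystander: chrome rake comb, 175 mm long, 12 mm high, lying along its y; origin: underside of the middle of the toothed back.
- bristle_brush: Bystander: bamboo-handled bristle brush 195 mm long (y from -45 to +150 mm), 34 mm high; origin: underside of the brush head.
- pebble_brush: Bystander: smooth grey pebble-shaped silicone brush 76 mm across, 34 mm high; origin: centre of its underside.

How it is judged:
By the outcome, as a careful person would: the job done as asked, in the order asked, and still so for the second after the job is handed in, while the arm keeps its last pose, push and grip.
It also fails if it takes over 72 s, if anything falls off the work surface, if the arm or the gripper's body presses on something with over 40 N, if the wrist force passes 120 N, or if a joint passes its speed limit or range.

## Working session

There is one attempt and no reset: what is moved stays moved. The work goes in short steps, each a Python script; the robot and the scene stay as the last script left them, time stands still between calls to the robot, and variables do not carry over. Pictures are saved under pics/ and viewed, about 8 in all and at most 12, crops included, and the job is handed in when it is done.

```bash
mkdir -p pics; ls
cat > h.py <<'E'
import numpy as np, cv2
from workcell import env
from scipy.spatial.transform import Rotation as Rn
def ray(cam,xy):
    c=env.camera_info(cam); f=240/np.tan(np.radians(c["fov_y"])/2); R=np.array(c["R"]);t=np.array(c["t"])
    d=R.T@np.array([(xy[0]-c["cx"])/f,(xy[1]-c["cy"])/f,1]); return -R.T@t,d
def atz(cam,xy,z):
    o,d=ray(cam,xy); return o+d*(z-o[2])/d[2]
def proj(cam,X):
    c=env.camera_info(cam); f=240/np.tan(np.radians(c["fov_y"])/2); p=np.array(c["R"])@np.array(X)+np.array(c["t"])
    return np.array([c["cx"]+f*p[0]/p[2],c["cy"]+f*p[1]/p[2]])
def cloud(cam,dep):
    c=env.camera_info(cam); f=240/np.tan(np.radians(c["fov_y"])/2)
    v,u=np.mgrid[:480,:640]; P=np.stack([(u-c["cx"])/f*dep,(v-c["cy"])/f*dep,dep],-1)
    return (P-np.array(c["t"]))@np.array(c["R"])
def down(yaw): # tool x down; tool y (jaw) at angle yaw in world xy
    y=np.array([np.cos(yaw),np.sin(yaw),0]);x=np.array([0,0,-1.]);return Rn.from_matrix(np.stack([x,y,np.cross(x,y)],1)).as_rotvec()
def save(n,im): cv2.imwrite("pics/"+n,im[...,::-1])
E
python3 - <<'E'
from h import *
np.set_printoptions(precision=4,suppress=True)
for cam in("side","top"):
    c=env.camera_info(cam);print(cam,c["fov_y"],-np.array(c["R"]).T@c["t"])
    im,d=env.grab_frame(cam);save(cam+"0.png",im);np.save(cam+"0.npy",d)
    for n,z in dict(neck=.066,head=.098,crank_pin=.074,stand=0,block=0,bolt=.006,lug=.018,grip=.088).items():
        for r in env.place_of(cam,n)[:2]: print(n,np.round(r["conf"],2),np.round(r["xy"],1),atz(cam,r["xy"],z))
    for n in "canister comb bristle_brush pebble_brush".split():
        for r in env.place_of(cam,n)[:1]: print(n,np.round(r["conf"],2),atz(cam,r["xy"],0))
o=env.get_obs();print(o["time_s"],o["tcp_rot"],o["ee_pos"],down(0))
E
```

```text
pics
side 48.65631831237779 [ 0.0413 -0.5096  0.9925]
neck 0.63 [357.8 280.8] [ 0.538  -0.1575  0.066 ]
head 0.9 [257.5 171.1] [0.5873 0.2024 0.098 ]
crank_pin 0.76 [238.  193.2] [0.5216 0.2004 0.074 ]
stand 0.71 [355.3 302.4] [ 0.528  -0.1651  0.    ]
block 0.96 [257.1 196.6] [0.5862 0.2145 0.    ]
bolt 0.83 [264.6 197.3] [0.5944 0.195  0.006 ]
bolt 0.71 [361.3 279.7] [ 0.5778 -0.1384  0.006 ]
grip 0.67 [242.2 187.8] [0.5322 0.1954 0.088 ]
grip 0.31 [360.2 281.5] [ 0.5284 -0.1705  0.088 ]
canister 0.91 [ 0.7302 -0.0202  0.    ]
comb 0.75 [0.6225 0.395  0.    ]
bristle_brush 0.92 [ 0.6027 -0.4136  0.    ]
pebble_brush 0.62 [ 0.4649 -0.0272 -0.    ]
top 46.63718984529728 [0.3107 0.0061 1.5229]
neck 0.94 [386.9 249. ] [ 0.5471 -0.1628  0.066 ]
neck 0.28 [330.2 189.6] [ 0.7079 -0.0109  0.066 ]
head 0.58 [250.5 228.3] [0.5924 0.1962 0.098 ]
crank_pin 0.75 [249.9 254.4] [0.5272 0.1985 0.074 ]
stand 0.64 [387.9 257.1] [ 0.5352 -0.173   0.    ]
block 0.82 [254.7 238.4] [0.5833 0.1967 0.    ]
bolt 0.8 [252.4 237.1] [0.5858 0.2024 0.006 ]
canister 0.91 [ 0.7273 -0.0075  0.    ]
comb 0.71 [0.6257 0.4008 0.    ]
bristle_brush 0.88 [ 0.6078 -0.4121  0.    ]
pebble_brush 0.59 [ 0.4659 -0.018   0.    ]
1.3 [ 0.1734  1.5639 -0.1733] [0.1259 0.5611 0.2313] [ 1.2092  1.2092 -1.2092]
```

Run:
```python
import cv2,numpy as np
t=cv2.imread("pics/top0.png")[150:310,200:460];s=cv2.imread("pics/side0.png")[120:380,180:480]
t=cv2.resize(t,(780,480),interpolation=cv2.INTER_CUBIC)
cv2.imwrite("pics/a.png",t)
cv2.imwrite("pics/b.png",cv2.resize(s,(690,598),interpolation=cv2.INTER_CUBIC))
```

```text
(no output)
```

View pics/a.png

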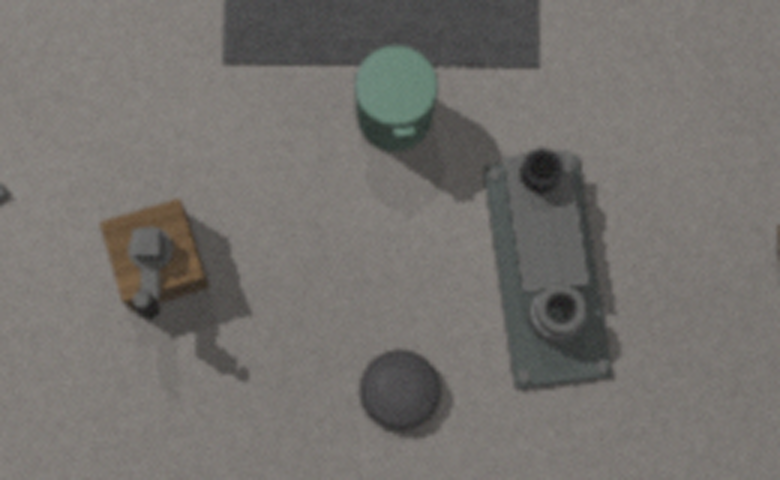

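View pics/b.png

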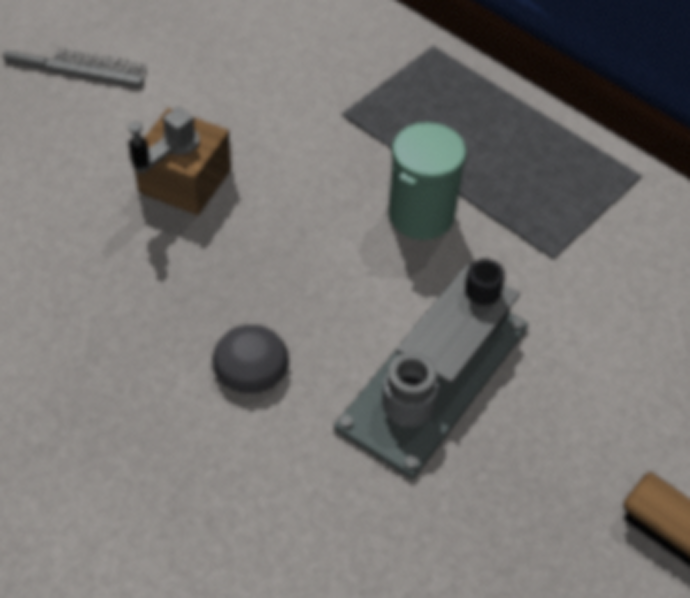

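The top view shows the block and bolt at crop (150,245), the crank towards the robot, the neck mouth at about (559,309), and the stub at (543,170). The pebble brush and canister are between them. Next I'll refine positions from the depth.

Run:
```python
from h import *
np.set_printoptions(precision=4,suppress=True)
def circ(p):
    A=np.c_[2*p,np.ones(len(p))];s=np.linalg.lstsq(A,(p**2).sum(1),rcond=None)[0];return s[:2],np.sqrt(s[2]+s[:2]@s[:2])
for cam in("side","top"):
    d=np.load(cam+"0.npy");P=cloud(cam,d)
    def sel(c,r,z0,z1):
        m=(d>0)&(np.hypot(P[...,0]-c[0],P[...,1]-c[1])<r)&(P[...,2]>z0)&(P[...,2]<z1);return P[m]
    for nm,c,r,z0,z1 in [("necktop",(.543,-.16),.035,.058,.074),("stubtop",(.665,-.145),.035,.075,.09),("tongue",(.62,-.15),.06,.045,.058),("base",(.58,-.155),.14,.004,.016),("headtop",(.59,.197),.03,.09,.106),("blocktop",(.588,.2),.06,.055,.067),("cap",(.53,.198),.03,.115,.135),("arm",(.55,.198),.03,.068,.08)]:
        q=sel(c,r,z0,z1)
        if len(q)>4:
            mr=cv2.minAreaRect((q[:,:2]*1000).astype(np.float32));print(cam,nm,len(q),q.mean(0),"med z %.4f"%np.median(q[:,2]),"mar",np.round(mr[0],1),np.round(mr[1],1),round(mr[2],1), "circ",*circ(q[:,:2]) if 'top' in nm else '')
```

```text
side necktop 247 [ 0.5366 -0.1616  0.0654] med z 0.0660 mar [ 537.3 -161. ] [43.4 42.2] 18.1 circ [ 0.5368 -0.1614] 0.018453276543436172
side stubtop 201 [ 0.6593 -0.1444  0.0825] med z 0.0829 mar [ 659.5 -143.1] [35.8 35.8] 73.5 circ [ 0.6601 -0.144 ] 0.013412324524491957
side tongue 1022 [ 0.613  -0.1514  0.0531] med z 0.0531 mar [ 620.5 -149. ] [114.7  60.8] 8.5 circ
side base 2175 [ 0.5507 -0.169   0.0097] med z 0.0105 mar [ 573.4 -155.1] [265.2 276.1] 15.8 circ
side headtop 105 [0.5849 0.2015 0.0977] med z 0.0983 mar [586.5 202.8] [25.1 26.8] 1.7 circ [0.5855 0.2024] 0.010654791631651925
side blocktop 454 [0.5873 0.19   0.0627] med z 0.0629 mar [586.2 203.4] [81.  79.1] 20.2 circ [0.5879 0.2009] 0.03404641713561709
side cap 31 [0.5312 0.2009 0.1253] med z 0.1262 mar [531.7 201.2] [12.8 10.9] 19.5 circ
side arm 121 [0.5555 0.1998 0.0746] med z 0.0747 mar [550.4 198. ] [56.1 23.6] 9.7 circ
top necktop 134 [ 0.5384 -0.1611  0.0652] med z 0.0652 mar [ 542.9 -162.1] [41.1 51.4] 87.9 circ [ 0.5388 -0.1609] 0.01832167312111356
top stubtop 139 [ 0.6613 -0.144   0.0817] med z 0.0816 mar [ 662.1 -144. ] [33.  33.2] 79.8 circ [ 0.6617 -0.1442] 0.012588481358814846
top tongue 747 [ 0.6119 -0.1511  0.0521] med z 0.0521 mar [ 619.2 -150.5] [116.6  60.7] 7.8 circ
top base 1733 [ 0.5604 -0.154   0.0084] med z 0.0079 mar [ 580.5 -153.8] [272.6 276.9] 65.6 circ
top headtop 91 [0.5871 0.2022 0.0969] med z 0.0966 mar [587.8 201.8] [25.  23.3] 3.8 circ [0.5873 0.2021] 0.010207173189811437
top blocktop 564 [0.5886 0.2019 0.0617] med z 0.0618 mar [586.2 202. ] [79.9 75.4] 18.6 circ [0.5873 0.2026] 0.03372366300949926
top cap 23 [0.5327 0.2005 0.1265] med z 0.1268 mar [532.9 200.7] [10.7 13.2] 4.9 circ
top arm 75 [0.5602 0.201  0.0737] med z 0.0738 mar [550.4 209. ] [34.7 54.7] 86.2 circ
```

Run:
```python
from h import *
np.set_printoptions(precision=4,suppress=True)
o=env.get_obs();j=Rn.from_rotvec(o["tcp_rot"]).as_matrix()[:,1];y0=np.degrees(np.arctan2(j[1],j[0]));print("jaw yaw",y0)
by=2.0
yaw=by+90 if abs(((by+90-y0+180)%360)-180)<90 else by-90
b=np.array([.587,.202])
for yy in (yaw,yaw+180):
  for p,dz in((b,0.14),((.538,-.161),5.9)):
    print(yy,env.inverse_kinematics([p[0],p[1],.14],down(np.radians(yy+(6 if dz>1 else 0)))))
r=down(np.radians(yaw))
env.move_gripper(.06)
env.move_ptp([*b,.20],r)
env.movel([*b,.071],r,velocity=.12)
env.move_gripper(0.0,60)
o=env.get_obs();print(o["time_s"],o["gripper_width"],o["ee_pos"],o["wrist_force"])
env.movel([*b,.165],r,velocity=.1)
env.hold(.2);o=env.get_obs();print(o["time_s"],o["gripper_width"],o["ee_pos"],o["wrist_force"],o["wrist_torque"])
for cam in("side","top"):
    im,d=env.grab_frame(cam);save(cam+"1.png",im);np.save(cam+"1.npy",d)
```

```text
jaw yaw 77.3496100428772
92.0 [ 0.2634  0.4465  1.5281 -0.      1.167  -1.3423]
92.0 [-0.366   0.3727  1.659   0.      1.1098 -2.0764]
272.0 [ 0.2634  0.4465  1.5281 -0.      1.167   1.7993]
272.0 [-0.366   0.3727  1.659   0.      1.1098  1.0652]
5.4167 0.023551647065023783 [0.5876 0.2022 0.0719] [-0.997   0.0954  5.6469]
6.7083 0.023284904877930536 [0.5866 0.2019 0.1642] [ 0.4539 -0.0784 -2.0853] [-0.0142 -0.0627 -0.0149]
```

Run:
```python
from h import *
np.set_printoptions(precision=4,suppress=True)
r=down(np.radians(97.9))
env.move_ptp([.538,-.161,.165],r)
env.movel([.538,-.161,.142],r,velocity=.1)
env.hold(.2)
o=env.get_obs();print(o["time_s"],o["ee_pos"],o["wrist_force"])
ims=[]
for cam in("side","top"):
    im,d=env.grab_frame(cam);save(cam+"2.png",im);np.save(cam+"2.npy",d)
    for n,z in dict(bolt=.077,lug=.089,crank_pin=.145,neck=.066,head=.169,grip=.159).items():
        for q in env.place_of(cam,n)[:1]: print(cam,n,np.round(q["conf"],2),np.round(q["xy"],1),atz(cam,q["xy"],z))
    c=proj(cam,[.538,-.161,.09]).astype(int);s=im[c[1]-50:c[1]+50,c[0]-50:c[0]+50]
    ims.append(cv2.resize(s,(400,400),interpolation=cv2.INTER_CUBIC));print(cam,c)
save("c.png",np.hstack(ims))
```

```text
8.7667 [ 0.5386 -0.161   0.1426] [-0.609   0.1695 -3.3074]
side bolt 0.86 [360.7 278. ] [ 0.5415 -0.1615  0.077 ]
side lug 0.6 [356.5 278.1] [ 0.5288 -0.1601  0.089 ]
side crank_pin 0.79 [343.1 279.9] [ 0.4777 -0.1662  0.145 ]
side neck 0.79 [358.4 280.3] [ 0.5398 -0.1576  0.066 ]
side head 0.82 [364.6 253.3] [ 0.539  -0.1648  0.169 ]
side grip 0.41 [345.3 270.5] [ 0.4891 -0.1607  0.159 ]
side [359 275]
top bolt 0.46 [386.6 254.7] [ 0.5302 -0.1606  0.077 ]
top crank_pin 0.51 [393.5 270.3] [ 0.4808 -0.1696  0.145 ]
top neck 0.79 [385.5 250.3] [ 0.5436 -0.159   0.066 ]
top head 0.45 [388.4 246.6] [ 0.5364 -0.1546  0.169 ]
top grip 0.58 [393.5 268.4] [ 0.4838 -0.1678  0.159 ]
top [387 250]
```

View pics/c.png

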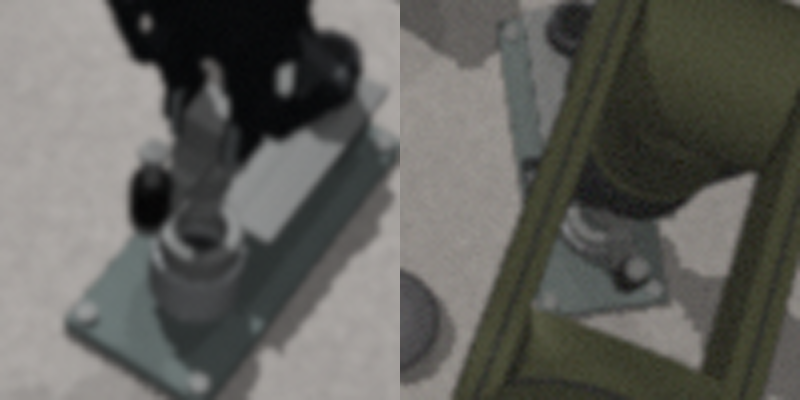

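The tip sits over the mouth in the side view and the crank points to the front. The top view agrees, with the pin near (630,270). Inserting under a force limit.

```bash
cat > ins.py <<'E'
from h import *
np.set_printoptions(precision=4,suppress=True)
r=down(np.radians(97.9))
def st(t):
    o=env.get_obs();print(t,round(o["time_s"],2),o["ee_pos"],o["wrist_force"],o["wrist_torque"]);return o
E
python3 - <<'E'
from ins import *
for z in (.125,.112,.100,.088):
    h=env.movel([.538,-.161,z],r,velocity=.04,force_limit=6);st(h)
    if h:break
E
```

```text
False 10.04 [ 0.5379 -0.1609  0.1247] [ 0.1242  0.8937 -3.0412] [ 0.0153 -0.0299 -0.0218]
False 10.52 [ 0.5377 -0.1609  0.1116] [-0.089  -0.0382 -1.4901] [-0.02   -0.0244 -0.0444]
False 10.97 [ 0.5377 -0.1609  0.0996] [ 0.7894  0.6169 -1.9164] [-0.0218 -0.0306  0.0342]
True 11.26 [ 0.5391 -0.1614  0.0916] [-0.0405  0.2541  5.374 ] [ 0.0374  0.0562 -0.0503]
```

Run:
```python
from ins import *
env.move_gripper(.045);st("open")
p=env.get_obs()["ee_pos"]
env.movel([p[0],p[1],.19],r,velocity=.15)
env.move_ptp([.45,-.02,.24],r)   # clear the view
ims=[]
for cam in("side","top"):
    im,d=env.grab_frame(cam);P=cloud(cam,d);save(cam+"3.png",im)
    for nm,c,rr,z0,z1 in [("head",(.538,-.161),.02,.108,.13),("cap",(.4835,-.1686),.02,.138,.155),("arm",(.51,-.165),.016,.084,.1)]:
        m=(d>0)&(np.hypot(P[...,0]-c[0],P[...,1]-c[1])<rr)&(P[...,2]>z0)&(P[...,2]<z1);q=P[m]
        if len(q)>3: print(cam,nm,len(q),q.mean(0),np.median(q[:,2]))
    c=proj(cam,[.53,-.161,.1]).astype(int);s=im[c[1]-50:c[1]+50,c[0]-50:c[0]+50]
    ims.append(cv2.resize(s,(400,400),interpolation=cv2.INTER_CUBIC))
save("d.png",np.hstack(ims));st("")
```

```text
open 11.6 [ 0.5378 -0.1609  0.0907] [ 0.2264 -0.2621  0.2567] [ 0.0533 -0.0089  0.0314]
side head 147 [ 0.5298 -0.1633  0.1185] 0.11942192292230765
side cap 39 [ 0.4721 -0.1642  0.1413] 0.14132787574376332
side arm 130 [ 0.5105 -0.1639  0.0925] 0.09282788422739802
top head 84 [ 0.5313 -0.1618  0.1175] 0.11777573699094343
top cap 19 [ 0.4731 -0.1642  0.1415] 0.14136454262703355
top arm 71 [ 0.5099 -0.1635  0.0918] 0.09178245046511725
 13.23 [ 0.4512 -0.0211  0.2394] [-0.8814  0.3462 -0.5465] [-0.0189 -0.0185  0.0183]
```

View pics/d.png

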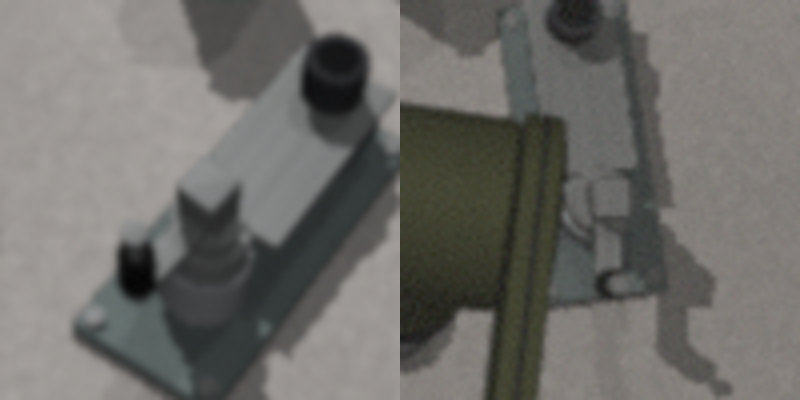

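The bolt is in the neck and rests on the thread. The median head height gives an origin of about 26 mm. It leans about 5° to the front, with the cap at side-crop (137,240) and the head at (210,190). I'll grip the sleeve with the jaws radial to straighten it, then raise it.

```bash
cat > crank.py <<'E'
from ins import *
A=np.array([.5385,-.161]);F=187.9   # axis, stand front (deg)
def tool(th): return down(np.radians(np.clip(F-180+th,-165,122)))
def goto(th,z,v=.04,rad=.055):
    a=np.radians(F+th);return env.movel([*(A+rad*np.array([np.cos(a),np.sin(a)])),z],tool(th),velocity=v)
def seen(cams=("side","top")):
    out={}
    for cam in cams:
        im,d=env.grab_frame(cam);P=cloud(cam,d)
        m=(d>0)&(np.hypot(P[...,0]-A[0],P[...,1]-A[1])<.017)&(P[...,2]>.095)&(P[...,2]<.13);q=P[m]
        out[cam]=(len(q),round(float(np.percentile(q[:,2],75))*1000,1) if len(q)>8 else None)
    return out,im
E
python3 - <<'E'
from crank import *
r0=tool(-3)
env.move_gripper(.036)
env.move_ptp([.476,-.1645,.19],r0)
env.movel([.476,-.1645,.098],r0,velocity=.1,force_limit=8);st("down")
env.move_gripper(0,25);print(env.get_obs()["gripper_width"]);st("grip")
goto(-4,.099,.02);st("upright")
goto(-4,.104,.02);st("raised");print(env.get_obs()["gripper_width"])
ims=[]
for cam in("side","top"):
    s,im=seen((cam,));print(s);c=proj(cam,[.53,-.161,.1]).astype(int)
    ims.append(cv2.resize(im[c[1]-50:c[1]+50,c[0]-50:c[0]+50],(400,400),interpolation=cv2.INTER_CUBIC))
save("e.png",np.hstack(ims))
E
```

```text
down 15.78 [ 0.4765 -0.1647  0.0985] [ 0.8851 -0.1039  0.1476] [ 0.0196 -0.0207 -0.0177]
0.01945101573054391
grip 16.07 [ 0.4773 -0.1649  0.0989] [1.35   0.0107 1.5953] [ 0.0253 -0.4075  0.0014]
upright 16.6 [ 0.4787 -0.164   0.099 ] [-9.1868 -0.4228 12.3851] [-0.1461  1.435  -0.0188]
raised 17.0 [ 0.4827 -0.1645  0.1036] [-2.1192 -0.5349  0.633 ] [ 0.0328  0.5409 -0.0318]
0.018618042271286956
{'side': (150, 119.5)}
{'top': (0, None)}
```

View pics/e.png

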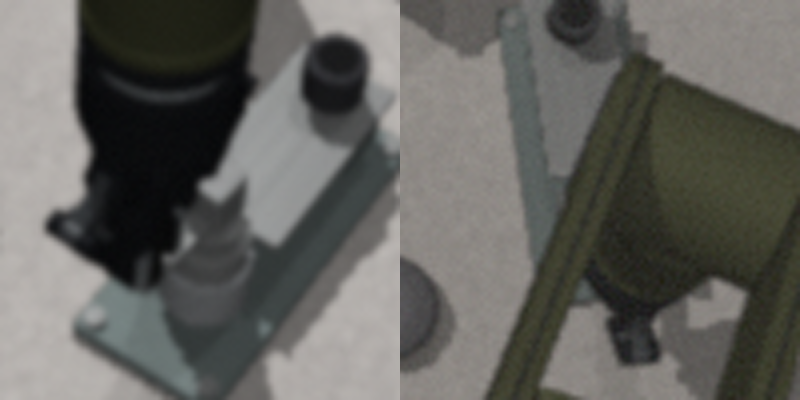

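The bolt is upright again, with the head visible at side-crop (225,200), and the sleeve is held and raised. Cranking backward in small steps while watching the head height.

Run:
```python
from crank import *
goto(-4,.106,.02)
prev=[]
for th in list(range(4,69,8))+list(range(72,100,5)):
    goto(th,.106);s,_=seen();o=env.get_obs()
    print(th,round(o["time_s"],2),s,o["wrist_force"],o["wrist_torque"],o["ee_pos"][:2],round(o["gripper_width"],4))
    v=[x[1] for x in s.values() if x[1] and x[0]>40]
    if v and prev and max(prev)-max(v)>4: print("DROP?");break
    if np.linalg.norm(o["wrist_force"])>30: print("force");break
    if v: prev.append(max(v))
save("side4.png",env.grab_frame("side")[0])
```

```text
4 17.79 {'side': (115, 119.4), 'top': (0, None)} [-2.0823 -0.7746 -0.121 ] [-0.1473  0.489   0.0174] [ 0.4847 -0.1723] 0.0188
12 18.23 {'side': (66, 119.0), 'top': (11, 118.1)} [-2.4454 -0.8256 -0.5507] [-0.1921  0.5389 -0.0012] [ 0.4867 -0.1796] 0.0189
20 18.68 {'side': (10, 106.7), 'top': (33, 120.2)} [-1.9932 -0.5647 -0.2364] [-0.2545  0.5117 -0.0204] [ 0.4899 -0.1866] 0.0189
28 19.12 {'side': (0, None), 'top': (42, 118.4)} [-2.3533 -0.9303 -0.2308] [-0.3933  0.5417  0.0075] [ 0.4938 -0.1931] 0.0184
36 19.56 {'side': (4, None), 'top': (52, 119.8)} [-2.5199 -2.3084  0.1206] [-0.2867  0.2671 -0.0582] [ 0.4991 -0.199 ] 0.0188
44 20.0 {'side': (63, 117.1), 'top': (61, 119.2)} [-0.7191 -0.8572 -0.4472] [-0.2751  0.1762  0.0029] [ 0.5046 -0.2041] 0.019
52 20.44 {'side': (112, 119.6), 'top': (68, 120.1)} [-1.7077 -0.9145 -0.5578] [-0.3674  0.1065  0.0361] [ 0.511  -0.2086] 0.0189
60 20.88 {'side': (161, 119.7), 'top': (75, 119.9)} [ 0.1575 -2.4708  0.4882] [-0.469   0.0267  0.0211] [ 0.5179 -0.2121] 0.0189
68 21.32 {'side': (196, 120.4), 'top': (74, 120.4)} [ 0.287  -2.4087  1.7265] [-0.5486  0.1019 -0.0016] [ 0.5252 -0.2145] 0.0186
72 21.68 {'side': (200, 120.0), 'top': (75, 119.9)} [-0.7669 -2.9968  4.7068] [-0.5908  0.2     0.0078] [ 0.5287 -0.2153] 0.0184
77 22.04 {'side': (214, 120.3), 'top': (76, 119.8)} [-0.7926 -2.4844  1.7306] [-0.611   0.0444  0.001 ] [ 0.5339 -0.2159] 0.0187
82 22.41 {'side': (220, 120.4), 'top': (70, 121.3)} [-0.5214 -3.3506  3.0263] [-0.7042  0.0873  0.0619] [ 0.5385 -0.2161] 0.0188
87 22.77 {'side': (223, 120.4), 'top': (65, 119.9)} [-0.5867 -3.037   2.8302] [-0.7313 -0.0063 -0.011 ] [ 0.5433 -0.2159] 0.0188
92 23.14 {'side': (224, 120.1), 'top': (61, 119.9)} [ 0.1468 -2.7483  3.1689] [-0.7886  0.1142 -0.0232] [ 0.5479 -0.2153] 0.0188
97 23.51 {'side': (229, 120.1), 'top': (55, 120.7)} [-0.6751 -2.7955  4.1713] [-0.528   0.1185 -0.0375] [ 0.5525 -0.214 ] 0.0189
```

Run:
```python
from crank import *
for z in (.108,.110):
    goto(97,z,.02);env.hold(.1);print(seen()[0]);st(z)
```

```text
{'side': (228, 120.8), 'top': (53, 119.8)}
0.108 24.01 [ 0.5523 -0.2137  0.1076] [-1.0921 -0.6521 -1.474 ] [-0.2657  0.0628  0.0159]
{'side': (240, 121.1), 'top': (54, 120.9)}
0.11 24.46 [ 0.5525 -0.2139  0.1099] [-0.7395 -0.1016 -0.1813] [-0.1209  0.145   0.0129]
```

Run:
```python
from crank import *
goto(97,.112,.02)
prev=[]
for th in range(101,168,5):
    goto(th,.112);s,_=seen();o=env.get_obs()
    print(th,round(o["time_s"],2),s,o["wrist_force"],o["wrist_torque"],o["ee_pos"][:2])
    v=[x[1] for x in s.values() if x[1] and x[0]>40]
    if v and prev and max(prev)-max(v)>4: print("DROP?");break
    if np.linalg.norm(o["wrist_force"])>30: print("force");break
    if v: prev.append(max(v))
s,im=seen(("side",));c=proj("side",[.53,-.161,.1]).astype(int)
save("f.png",cv2.resize(im[c[1]-50:c[1]+50,c[0]-50:c[0]+50],(500,500),interpolation=cv2.INTER_CUBIC))
```

```text
101 25.06 {'side': (243, 121.4), 'top': (42, 120.9)} [ 0.4203 -1.3016 -0.552 ] [-0.1273 -0.0103  0.0107] [ 0.5565 -0.2131]
106 25.43 {'side': (232, 122.0), 'top': (23, 120.6)} [-0.0456 -0.6753  0.3575] [-0.1709 -0.0475  0.0522] [ 0.5608 -0.2114]
111 25.79 {'side': (230, 121.9), 'top': (10, 120.9)} [-0.0372 -0.4669 -0.3626] [-0.1998 -0.1699  0.0388] [ 0.565  -0.2093]
116 26.16 {'side': (228, 122.0), 'top': (2, None)} [ 0.1424 -0.0479 -0.2176] [-0.098  -0.0752 -0.0107] [ 0.5691 -0.2067]
121 26.52 {'side': (221, 122.0), 'top': (12, 121.8)} [ 0.9933 -0.0733  0.4728] [ 0.0241 -0.2004  0.0175] [ 0.5732 -0.2037]
126 26.89 {'side': (220, 122.2), 'top': (21, 124.3)} [-0.1483  0.3386 -0.3333] [-0.103  -0.1816 -0.0468] [ 0.5768 -0.2005]
131 27.26 {'side': (224, 122.2), 'top': (35, 122.1)} [ 0.3263 -0.9455 -0.582 ] [-0.0808 -0.1929 -0.0131] [ 0.5801 -0.197 ]
136 27.62 {'side': (218, 122.7), 'top': (42, 123.7)} [1.1351 0.311  0.041 ] [-0.075  -0.205   0.0396] [ 0.583  -0.1932]
141 27.99 {'side': (222, 121.8), 'top': (48, 121.5)} [ 0.9789  0.2595 -1.0816] [ 0.0407 -0.2697  0.0025] [ 0.5856 -0.1891]
146 28.36 {'side': (192, 114.9), 'top': (38, 114.0)} [ 0.7785 -0.6358 -0.2526] [-0.0466 -0.1971 -0.0404] [ 0.5879 -0.1851]
DROP?
```

View pics/f.png

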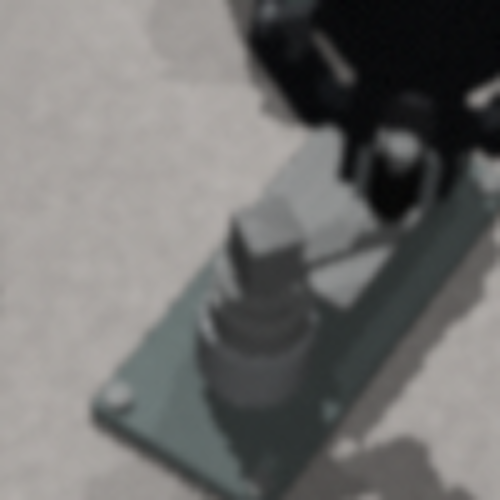

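The head fell from about 122 to 114.5 mm in both cameras, and the bolt sits lower in the neck with the crank at the right rear. That is the drop. Now one full turn forward, following down.

Run:
```python
from crank import *
for i in range(1,31):
    th=146-12*i;z=.112-.014*i/30
    goto(th,z,.05);o=env.get_obs();f=np.linalg.norm(o["wrist_force"])
    if i%5==0: print(th,round(o["time_s"],2),o["wrist_force"],round(o["gripper_width"],4),o["joints"][5],seen()[0])
    if f>25: print("force",th,o["wrist_force"]);break
st("end")
```

```text
86 30.32 [-0.1296 -0.9446 -0.84  ] 0.0188 -2.093685632624849 {'side': (185, 113.7), 'top': (65, 114.3)}
26 32.34 [ 0.1336 -0.6135 -0.2484] 0.0192 -1.0469265235185132 {'side': (1, None), 'top': (44, 111.8)}
-34 34.36 [-0.094  -0.7396 -0.0783] 0.0188 0.09481151334768673 {'side': (177, 111.1), 'top': (0, None)}
-94 36.38 [ 0.4381 -0.4681  0.7915] 0.0187 1.2247060406261738 {'side': (166, 110.1), 'top': (39, 109.0)}
-154 38.39 [ 0.9048  0.4192 -0.3859] 0.0185 2.2556894196258264 {'side': (157, 109.0), 'top': (69, 108.8)}
-214 40.41 [-1.0498 -0.061  -0.8265] 0.0187 2.5060633619595336 {'side': (156, 107.4), 'top': (29, 107.1)}
end 40.51 [ 0.5878 -0.1852  0.098 ] [-1.3326  0.1227  0.1423] [-0.0201  0.0843  0.0038]
```

Head height is now about 107 mm, so the origin is about 14.5 mm: one thread further in. The sleeve spins and slides, so I'll change to a firm grip on the head and measure the released pose first.

```bash
cat > meas.py <<'E'
from crank import *
def meas(n):
    ims=[]
    for cam in("side","top"):
        im,d=env.grab_frame(cam);P=cloud(cam,d);H=None
        for nm,c,rr,z0,z1 in [("head",A,.02,.100,.113),("cap",A+.055*np.array([np.cos(np.radians(-26)),np.sin(np.radians(-26))]),.02,.125,.142)]:
            m=(d>0)&(np.hypot(P[...,0]-c[0],P[...,1]-c[1])<rr)&(P[...,2]>z0)&(P[...,2]<z1);q=P[m]
            if len(q)>3:
                print(cam,nm,len(q),q.mean(0),np.median(q[:,2]))
                if nm=="head":H=q.mean(0)
                elif H is not None: print(" crank dir",np.degrees(np.arctan2(*(q.mean(0)-H)[1::-1])))
        c=proj(cam,[.55,-.17,.1]).astype(int)
        ims.append(cv2.resize(im[c[1]-50:c[1]+50,c[0]-50:c[0]+50],(400,400),interpolation=cv2.INTER_CUBIC))
    save(n,np.hstack(ims))
E
python3 - <<'E'
from meas import *
p=env.get_obs()["ee_pos"];R0=tool(-214)
env.move_gripper(.034);st("open")
env.movel([p[0],p[1],.18],R0,velocity=.12)
env.move_ptp([.45,-.02,.24],down(np.radians(64)))
meas("g.png");st("")
E
```

```text
open 40.81 [ 0.5881 -0.1851  0.0981] [-0.2143  0.8321  0.5877] [0.009  0.0244 0.0086]
side head 135 [ 0.5386 -0.1603  0.1063] 0.10690485216395942
side cap 37 [ 0.5896 -0.1853  0.1324] 0.1326588606441281
 crank dir -26.125966097271544
top head 83 [ 0.5405 -0.1598  0.1056] 0.10544890458776075
top cap 22 [ 0.5908 -0.1863  0.1316] 0.13203868916283354
 crank dir -27.826658527749764
 44.88 [ 0.4501 -0.0201  0.2399] [-0.4217  0.6945 -0.2039] [-0.0049 -0.0246  0.037 ]
```

View pics/g.png

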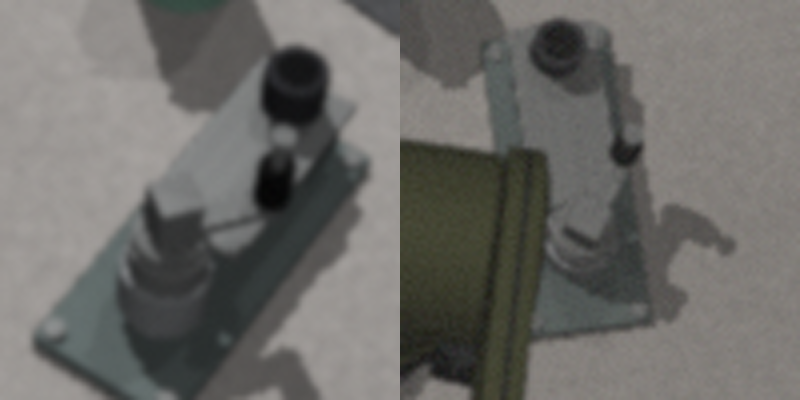

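The bolt stayed upright with the crank at about -27°. Its head is at side-crop (175,195) and the pin at (275,180). Now gripping the head.

Run:
```python
from meas import *
R=down(np.radians(63.3))
env.move_gripper(.055)
env.move_ptp([.5393,-.1603,.16],R)
h=env.movel([.5393,-.1603,.081],R,velocity=.08,force_limit=8);st(h)
env.move_gripper(0,50);env.hold(.5);print(env.get_obs()["gripper_width"]);st("held")
meas("h.png");env.hold(.5);st("still")
```

```text
False 47.12 [ 0.5398 -0.1605  0.0815] [ 0.1958 -0.3811 -0.3442] [-0.0008  0.0004  0.0395]
0.023069663092367874
held 48.0 [ 0.5398 -0.1605  0.0814] [ 0.368  -0.1281  5.7309] [-0.0976  0.0616  0.0086]
side head 51 [ 0.5309 -0.156   0.1067] 0.10652676176892253
side cap 34 [ 0.5895 -0.1861  0.1325] 0.1325332252146934
 crank dir -27.15134834945488
still 48.6 [ 0.5397 -0.1605  0.0814] [-0.3298 -0.8104  5.2262] [-0.0718  0.0298  0.0111]
```

View pics/h.png

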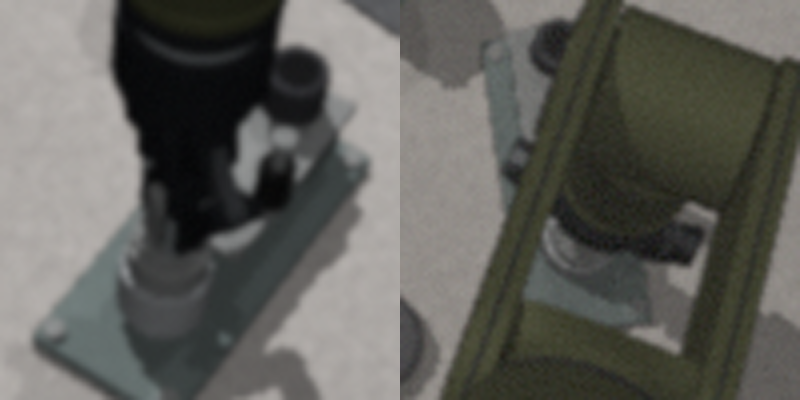

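The fingers close on the head at 23 mm. The pin at side-crop (282,165) and the cap height of 132.5 mm are unchanged. Handing in.

```bash
python3 -c "
from workcell import env
env.hand_in()"
```

```text
the job is handed in; nothing more can be done
```

I handed the job in at about 49 s of robot time. The bolt is started on the thread, not tight, and held by the head at 50 N. `hand_in` reports no verdict.

- **Placing:** I moved the bolt from the block into the neck. It touched down on the thread with its origin about 26 mm above the table and the crank to the stand's front. When I let go it leaned about 5° and the crank read about 6° off the front. It came upright again when I gripped the sleeve.
- **Backward turn:** I cranked by the raised sleeve. The head rose to about 122 mm, then fell to about 114.5 mm in both cameras, between 141° and 146° counter-clockwise of the stand's front. I stopped there.
- **Sleeve contact:** Between about 68° and 97° the sleeve touched the crank arm (about 3–5 N), so I raised the grip a little before the drop.
- **Forward turn:** I turned it 360° clockwise. The head came down to about 107 mm, so the origin is about 14.5 mm, against 14 mm expected. Wrist force was about 1–2 N at every checkpoint I printed.
- **Final grip:** I then let go of the sleeve and gripped the head. The fingers closed to 23 mm, the crank angle (about -27°) and cap height did not change, and the bolt was still. A steady 5–6 N upward wrist force remains from closing the fingers, as at the first grasp.

The top camera could not see the head in the final check, so that check rests on the side camera alone. I never moved near the grooming things, but took no last picture of them all.

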